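# Lock the tube rack's rail with its quarter-turn anchor

## Task

The blood-tube rack's base is still missing its second anchor. Lift the loose T-anchor out of its block, feel its foot down through the empty slot in the base's foot plate, press it down against the spring and turn it a quarter turn clockwise (seen from above) to its stop, then let it rise into its lock and let go, leaving it upright. Do it gently: do not jam or force the anchor against the base, and leave the cup, carton and jar where they are.

Things in the scene. Friction and masses are not known exactly. Their poses are not given: they have to be found in the camera images.
- anchor: Loose T-anchor, about 90 g, 52 mm tall, hanging upright in the block with 2 mm side play and a few degrees yaw play. Origin: centre of its foot's underside, z up the stem. Steel foot 26 mm along x, 8 along y, 6 thick (z 0-6); stem 7 mm thick; round flange 26 mm across, z 18-22; black wing grip above. A half turn about z gives the same part.
- anchor_grip (a point): Point to grasp on the anchor, z 43 mm above its origin; axes as anchor. The wing is 36 mm along x (parallel to the foot), 12 mm along y, z 22 to 52: take it across its 12 mm with the fingertips above the flange (z 22). An identical anchor stands fixed at the far end of the base: leave that one.
- stand: Fixed grey plastic block 70 (x) x 60 (y) x 24 mm. Origin: centre of its underside. In its top a slot 30 mm along x, 12 along y, 20 deep, in which the anchor's foot hangs; the flange rests on the block's top, so the foot's underside is 6 mm over the counter.
- rail: Fixed aluminium base of the tube rack: x -38 to 38, y -42 to 195 mm, top at z 32. Origin: on the counter under the middle of the window, z up. White tube rack on it at y 85 to 155, up to z 89; fixed first anchor at y 176, up to z 72. Window x -32 to 32, y -35 to 35, in it a steel foot plate 45 mm wide along x, flush on top, 4 mm thick with ribs below down to z 25.5.
- slot (a point): Middle of the window, on the base's top face (z 32); axes as rail. The foot plate's one slot is 30 mm along y, 10.5 along x. The plate sits stiffly (about 40 N to shift) but off-centre: the slot's middle lies anywhere up to 9 mm either way along x from this point (no error along y). That offset is not reported: find it by feel or by sight.
- spring (a point): Point on the base's axis at z 24, where the spring strip under the plate first meets the foot's underside; it pushes up 4 N here, 0.8 N more per mm, and bottoms hard at z 15.5. With its underside below z 19.5 (about 8 N; 17 to 18 is good) the foot can turn, clockwise from above only; stops end the turn 0 to 8 degrees past a quarter turn. Only foot and stem enter; the flange stays above the plate.
- lock (a point): Point on the base's axis at z 22: height of the foot's underside when locked. Then the foot lies along the base's x, held up by the spring in a 12 mm wide cross groove under the plate (plate offset along x included). It rises there by itself when turned and no longer pressed.
- cup: White plastic specimen cup, 60 mm across, 65 mm tall, loose. Origin: centre of its underside. Leave alone.
- carton: Cardboard carton 60 x 90 x 45 mm, loose. Origin: centre of its underside. Leave alone.
- jar: Amber jar 52 mm across, 65 mm tall, loose. Origin: centre of its underside. Leave alone.
Things that resemble listed ones, but are neither listed nor needed, are in the scene too. Leave any pink look-alike of the rail alone. There is more than one size of the anchor; the one meant has the size given above.

How it is judged:
By the outcome, as a careful person would: the job done as asked, in the order asked, and still so for the second after the job is handed in, with the robot touching nothing.
It also fails if it takes over 70 s, if anything falls off the work surface, if the arm or the gripper's body presses on something with over 40 N, if the wrist force passes 120 N, or if a joint passes its speed limit or range.

## Robot

A 6-joint arm with a two-finger parallel gripper is mounted at the origin on the work surface. World frame = base frame: x ahead of the robot, y to its left, z up, the work surface at z = 0. Lengths are in m, angles in rad, forces in N, time in s.
With the tool pointing down it reaches from about 0.35 to 0.875 m from the base axis. Payload 4.2 kg.
Tool frame: the origin (TCP) lies on the mounting face of the last link; the fingertips stand 173 mm ahead of it and the grasp point (between the pads) lies 155 mm ahead of it; z points along the fingers, y is the line along which they close (so a half turn about z gives the same grasp; the last joint's range is limited). The gripper opens to 85 mm and grips with 20 to 120 N. Pads are 22 mm wide; open, the fingers measure 114 mm over their backs; the gripper's body (76 mm by 85 mm) begins 54 mm behind the grasp point. The pads swing forward as they close: fully open they stand 13 mm farther back than shut.
Start: joints at [1.46, 0.385, 0.008, 0, -1.194, -0.259], TCP at [0.226, 0.583, 0.405] pointing down, gripper open.
Joint ranges: [-3.14, 3.14], [-1.21, 2.06], [-1.07, 1.41], [-3.16, 2.05], [-2.99, -0.16], [-3.1, 3.1]. Speed limits (rad/s): [2.79, 2.79, 3.14, 3.14, 3.14, 3.14].

## Interface

Orientations are given as a unit quaternion [w, x, y, z].
In Python, from rig import env gives the robot as it stands.
- The arm moves only by the tool jog_arm, never from a script. Its argument "deltas" is a list of rows, each an object with "xyz": the shift along the tool's x, y, z in cm, a list of three; "roll": the turn about the tool's z in degrees. A call has 1 to 10 rows; each row is the pose to reach, as a shift and turn from the pose commanded when the call began, along the tool's axes at that moment; what a row does not reach only later rows make up. A row lasts 1/10 s, in which the tool goes at most 50 mm and 8.59 degrees, less where a joint would pass 70% of its speed; a pose out of reach is approached as far as the arm can. A call with a gripper value outside its range is refused whole. "fingers" is the opening, from 0 (shut) to 1 (fully open), set as the call begins (left out, the last holds). The fingers move at their own pace and stop on an object; "grip_force" is the grip in N (left out, the last holds). Time passes only in rows, so rows that repeat a pose let the fingers close. It gives the time, the measured TCP pose, the force and the opening at its end, in the units of the state.
- env.observe(): the state, without advancing time (a new reading comes with each control period).
- env.grab_frame(name): name is "side" or "top"; returns (picture, depth): 480x640x3 uint8, red, green, blue; 480x640 float32, m along the optical axis (not along the pixel's ray), 0 where there is no reading.
- env.camera_model(name): a dict with "fx", "fy", "cx", "cy" (pixels), "world_from_camera" (4x4, takes a point from camera to world coordinates). Camera axes: x right, y down, z forward; pixel columns grow to the right and rows downward; lengths in m; the calibration is good to about 2 mm. A picture is of the moment at which its call begins. camera_model takes no time and is no camera call.
- env.sign_off(): hands the job in, once; it reports no verdict.
Trained networks look in the newest picture that a camera, given by its name, has taken for a name from the list of things; names that differ only in an ending like _2 or _b are one class to them, and where a whole thing is asked for, a point or a joint stands for the part that bears it (a point fixed in the world has none). Each returns a list of dicts, best first, with "confidence" (0 to 1); they miss things now and then, are a little off and sometimes report something else, mostly with a low value. They report only what shows in the picture. A call takes as long as a camera call. They do not tell look-alikes from the thing itself.
- env.silhouettes(camera, thing): "pixels" (480x640 bool, what is visible of it) and "position" ([row, column] in pixels, amid what is visible of it).
The state is a dict: "time": time; "joints": joint angles; "joint_vel": joint speeds; "tau": joint torques, N m; "eef_pos": TCP position; "tcp_rot": TCP orientation; "wrist_force": force on the tool from outside, world axes, zero at the start; "torque": the same for the moment, N m; "opening": opening from 0.0 (shut) to 1.0 (fully open).
Only numpy, scipy, OpenCV 4.12 (cv2) and the standard library are available. Lean on these libraries where they do the work, as an engineer would, in place of code of your own. Each camera call takes 0.05 s, during which the arm holds its last target. There are 200 camera calls.

## Working session

There is one attempt and no reset: what is moved stays moved. The work goes in short steps, Python scripts to look and compute and a tool call to move; the robot and the scene stay as the last step left them, time stands still between calls to the robot, and variables do not carry over. Pictures are saved under pics/ and viewed, on a budget of 10 in all, crops included, one or two more only if the job needs it, and the job is handed in when it is done.

Besides the shell and the picture viewer there is one more tool, called after "Call:" as name(argument=value, ...) on one line, values as JSON. jog_arm: Moves the arm, as the interface text tells. Its arguments: {"type":"object","properties":{"deltas":{"type":"array"},"fingers":{"type":"number"},"grip_force":{"type":"number"}},"required":["deltas"]}

```bash
mkdir -p pics; ls; cat > h.py <<'E'
import numpy as np, cv2
from rig import env
def save(n,im): cv2.imwrite(f'pics/{n}.png',cv2.cvtColor(im,cv2.COLOR_RGB2BGR))
def cloud(cam,d):
    m=env.camera_model(cam);T=np.array(m['world_from_camera'])
    v,u=np.mgrid[:480,:640]
    P=np.stack([(u-m['cx'])/m['fx']*d,(v-m['cy'])/m['fy']*d,d],-1)
    return P@T[:3,:3].T+T[:3,3]
E
python3 - <<'E'
from h import *
for c in ['top','side']:
    im,d=env.grab_frame(c); save(c+'0',im); np.savez(c+'0',im=im,d=d)
    P=cloud(c,d)
    m=env.camera_model(c);print(c,m['fx'],np.round(m['world_from_camera'],3).tolist())
    for t in ['anchor','stand','rail','cup','carton','jar']:
        for r in env.silhouettes(c,t):
            p=r['pixels']&(d>0); 
            print(t,round(r['confidence'],2),np.round(r['position']),p.sum(),np.round(np.median(P[p],0),3) if p.any() else '')
o=env.observe();print({k:np.round(v,3) for k,v in o.items()})
E
```

```text
pics
top 435.0525123231676 [[-0.026, -0.991, 0.133, 0.395], [-1.0, 0.026, -0.008, -0.038], [0.005, -0.133, -0.991, 1.047], [0.0, 0.0, 0.0, 1.0]]
anchor 0.86 [239. 159.] 322 [0.535 0.315 0.06 ]
anchor 0.58 [234. 201.] 101 [0.548 0.214 0.057]
anchor 0.41 [267. 353.] 3369 [ 0.457 -0.134  0.033]
stand 0.96 [235. 211.] 644 [0.544 0.214 0.024]
stand 0.45 [264. 352.] 3403 [ 0.458 -0.133  0.033]
rail 0.71 [268. 354.] 3414 [ 0.457 -0.134  0.033]
rail 0.57 [353. 450.] 3990 [ 0.252 -0.342  0.033]
cup 0.57 [150. 396.] 571 [ 0.735 -0.239  0.037]
carton 0.71 [156. 280.] 1085 [0.73  0.036 0.045]
carton 0.21 [268. 355.] 3397 [ 0.457 -0.134  0.033]
jar 0.58 [159. 223.] 502 [0.715 0.172 0.063]
jar 0.3 [266. 354.] 3468 [ 0.457 -0.135  0.033]
side 578.5690367918596 [[-0.997, -0.061, 0.054, 0.46], [-0.081, 0.717, -0.693, 1.013], [0.004, -0.695, -0.719, 1.155], [0.0, 0.0, 0.0, 1.0]]
anchor 0.95 [368. 315.] 416 [0.535 0.329 0.057]
anchor 0.65 [232. 363.] 2119 [ 0.456 -0.083  0.033]
anchor 0.47 [328. 317.] 219 [0.549 0.224 0.045]
stand 0.58 [340. 314.] 626 [0.549 0.234 0.023]
rail 0.93 [187. 436.] 2095 [ 0.244 -0.31   0.032]
rail 0.67 [229. 362.] 2128 [ 0.458 -0.083  0.033]
cup 0.88 [194. 268.] 466 [ 0.727 -0.221  0.044]
carton 0.74 [274. 249.] 1004 [0.733 0.054 0.043]
carton 0.52 [311. 243.] 558 [0.72  0.193 0.053]
jar 0.59 [313. 243.] 552 [0.721 0.193 0.052]
{'time': np.float64(0.7), 'joints': array([ 1.46 ,  0.385,  0.008, -0.   , -1.194, -0.259]), 'joint_vel': array([-0.   , -0.001, -0.001,  0.001, -0.001,  0.001]), 'tau': array([ -0.   , -39.195,  18.858,   4.19 ,  -0.   ,   0.   ]), 'eef_pos': array([0.226, 0.583, 0.405]), 'tcp_rot': array([-0.   ,  0.983, -0.184, -0.   ]), 'wrist_force': array([ 0.434,  0.708, -0.172]), 'torque': array([ 0.017,  0.   , -0.052]), 'opening': np.float64(1.001)}
```

```bash
python3 - <<'E'
from h import *
t=np.load('top0.npz')['im'];s=np.load('side0.npz')['im']
save('v1',t)
a=cv2.resize(t[200:280,130:250],None,fx=6.6,fy=6.6,interpolation=cv2.INTER_CUBIC)[:300*2]
save('v2',cv2.resize(s[290:400,260:380],None,fx=5.4,fy=5.4,interpolation=cv2.INTER_CUBIC))
E
```

```text
(no output)
```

View pics/v1.png

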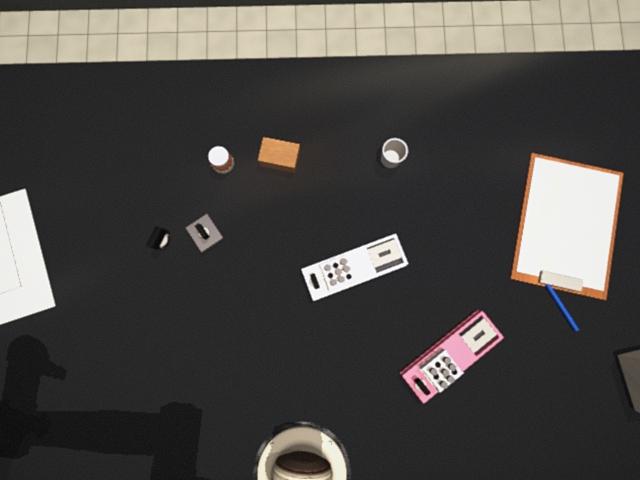

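View pics/v2.png

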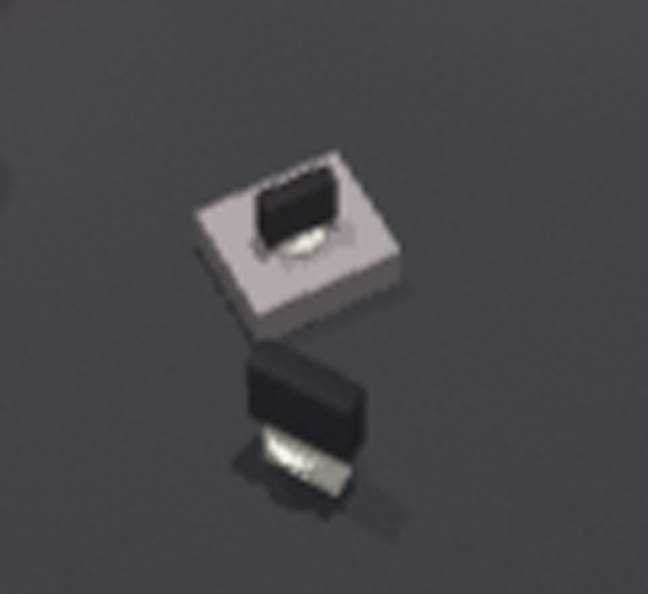

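The image shows two upright black-winged anchors. One is in the grey block (top 234,203) and one stands free and looks bigger (top 239,159). The one in the block fits, with its flange on the block top and its top at about z 58 mm. The white base at (268,354) is the rail. The pink one at (353,450) is the look-alike. Next I fit the poses and rectify views of the base and block.

```bash
cat >> h.py <<'E'
def rectify(cam,im,o,yaw,z,xr,yr,s):  # s px/mm; local x right, y up
    m=env.camera_model(cam);T=np.linalg.inv(np.array(m['world_from_camera']))
    xs=np.arange(xr[0],xr[1],1/s)/1e3; ys=np.arange(yr[1],yr[0],-1/s)/1e3
    X,Y=np.meshgrid(xs,ys);c,sn=np.cos(yaw),np.sin(yaw)
    W=np.stack([o[0]+c*X-sn*Y,o[1]+sn*X+c*Y,np.full_like(X,z)],-1)@T[:3,:3].T+T[:3,3]
    u=W[...,0]/W[...,2]*m['fx']+m['cx'];v=W[...,1]/W[...,2]*m['fy']+m['cy']
    return cv2.remap(im,u.astype('f4'),v.astype('f4'),cv2.INTER_CUBIC)
E
python3 - <<'E'
from h import *
def rect(P,lo,hi):
    q=P[(P[:,2]>lo)&(P[:,2]<hi),:2]
    # trim outliers
    return len(q),cv2.minAreaRect((q*1000).astype('f4')),np.median(P[:,2])
est={}
for c in ['top','side']:
    f=np.load(c+'0.npz');im,d=f['im'],f['d'];P=cloud(c,d)
    for nm,cen,rad,lo,hi in [('rail',(.457,-.134),.16,.0285,.037),('stand',(.546,.220),.055,.019,.029),('wing',(.548,.218),.04,.052,.066),('big',(.535,.32),.04,.052,.075)]:
        m=(np.hypot(P[...,0]-cen[0],P[...,1]-cen[1])<rad)&(d>0)&(P[...,2]>lo)&(P[...,2]<hi)
        m=m.astype('u1')
        n,l,st,_=cv2.connectedComponentsWithStats(m)
        k=1+np.argmax(st[1:,4]) if n>1 else 0
        q=P[l==k]
        r=cv2.minAreaRect((q[:,:2]*1000).astype('f4'))
        print(c,nm,len(q),np.round(r[0],1),np.round(r[1],1),round(r[2],1),'z',np.round(np.percentile(q[:,2],[5,50,95])*1e3,1))
E
```

```text
top rail 2028 [ 459.3 -135.2] [ 76.  237.3] 19.1 z [29.7 32.6 35.6]
top stand 632 [549.3 218.5] [71.9 60.5] 32.4 z [20.8 24.2 27.6]
top wing 84 [549.  218.4] [36.  12.1] 32.1 z [54.4 57.7 60.7]
top big 211 [535.6 320.1] [18.  48.9] 64.1 z [55.3 70.2 73.9]
side rail 767 [ 460.3 -132.4] [ 78.7 243.4] 18.8 z [29.  32.  35.8]
side stand 476 [549.8 220.3] [71.8 63.3] 32.1 z [20.1 24.  27.7]
side wing 84 [549.8 221.1] [36.5 14.5] 34.3 z [52.8 56.9 60.6]
side big 233 [536.2 322.6] [19.3 51. ] 65.5 z [54.5 69.3 73.9]
```

```bash
python3 - <<'E'
from h import *
yaw=np.radians(19.0);c,s=np.cos(yaw),np.sin(yaw)
out=[]
for cam,ctr in [('top',(.4593,-.1352)),('side',(.4600,-.1335))]:
    f=np.load(cam+'0.npz');im=f['im']
    o=np.array(ctr)-.0765*np.array([-s,c]);print(cam,np.round(o,4))
    r=rectify(cam,im,o,yaw,.032,(-48,48),(-50,50),4);np.save('r_'+cam,r)
    r=r.copy();out.append(r)
save('v3',np.hstack(out))
E
```

```text
top [ 0.4842 -0.2075]
side [ 0.4849 -0.2058]
```

View pics/v3.png

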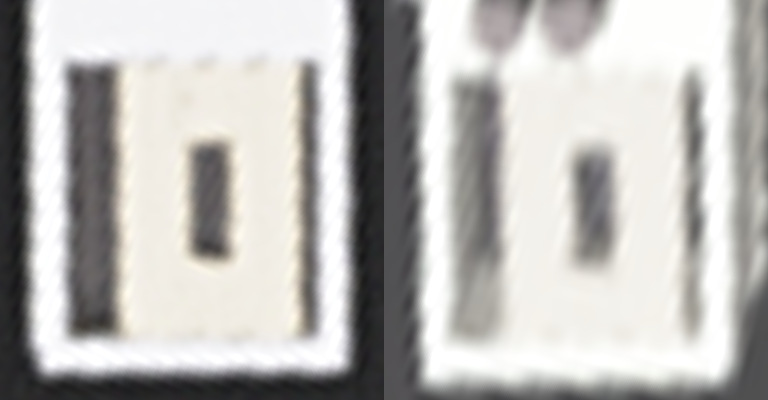

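Rectified at 4 px/mm, the top view (left panel) shows the rail outline at columns 35–350, the window at 66–317 and the plate at 118–303. The slot is at 192–229, rows 143–257, so it is offset about +4.7 mm along rail x. I measure this more finely and compute the approach.

```bash
cat >> h.py <<'E'
from scipy.spatial.transform import Rotation as R
def go(x,y,z,th):  # world TCP target mm, tool-x yaw deg -> jog numbers (cm, deg)
    o=env.observe();q=o['tcp_rot'];r=R.from_quat([q[1],q[2],q[3],q[0]])
    d=r.inv().apply(np.array([x,y,z])/10-np.array(o['eef_pos'])*100)
    ax=r.apply([1,0,0]);cur=np.degrees(np.arctan2(ax[1],ax[0]))
    roll=-((th-cur+180)%360-180)
    print('xyz cm',np.round(d,2),'roll',round(roll,2),'| pos',np.round(np.array(o['eef_pos'])*1e3,1),'yaw',round(cur,2),'tilt',np.round(r.apply([0,0,1])[:2],4),'F',np.round(o['wrist_force'],1),'T',np.round(o['torque'],2),'open',round(float(o['opening']),3),'t',round(float(o['time']),2),'j6',round(np.degrees(o['joints'][5]),1))
E
python3 - <<'E'
from h import *
for cam in ['top','side']:
    g=cv2.cvtColor(np.load(f'r_{cam}.npy'),cv2.COLOR_RGB2GRAY).astype(float)
    def edges(p,off):
        d=np.gradient(cv2.GaussianBlur(p[:,None],(1,15),0)[:,0]);
        i=[k for k in range(2,len(d)-2) if abs(d[k])>1.5 and abs(d[k])==abs(d[k-6:k+7]).max()]
        return [(round(k/4+off,1),int(np.sign(d[k]))) for k in i]
    print(cam,'slot rows',edges(g[165:235].mean(0),-48)); print(' below',edges(g[275:315].mean(0),-48))
    print(' y(neg)',[( -a,b) for a,b in edges(g[:,200:220].mean(1),-50)])
go(549.3,219,300,32.3)
E
```

```text
top slot rows [(-40.8, 1), (-31.2, -1), (-27.0, 1), (-18.8, 1), (-0.5, -1), (9.2, 1), (27.0, -1), (31.5, 1), (39.2, -1)]
 below [(-40.5, 1), (-31.2, -1), (-18.8, 1), (27.2, -1), (31.5, 1), (39.2, -1)]
 y(neg) [(36.2, -1), (14.5, -1), (-10.2, -1), (-14.5, 1), (-43.0, -1)]
side slot rows [(-38.8, 1), (-31.2, -1), (-24.5, -1), (-19.2, 1), (-0.5, -1), (9.2, 1), (27.2, -1), (31.8, 1), (39.0, -1), (43.8, 1), (46.8, -1)]
 below [(-39.2, 1), (-30.8, -1), (-18.5, 1), (26.5, -1), (31.2, 1), (39.2, -1), (45.8, -1)]Traceback (most recent call last):
  File "<stdin>", line 9, in <module>
  File "<stdin>", line 6, in edges
    return umr_maximum(a, axis, None, out, keepdims, initial, where)
ValueError: zero-size array to reduction operation maximum which has no identity
```

```bash
python3 -c "
from h import *
go(549.3,219.2,290,32.3)"
```

```text
xyz cm [43.3  22.21 11.47] roll -53.49 | pos [225.8 582.7 404.7] yaw -21.19 tilt [-0.  0.] F [ 0.4  0.7 -0.2] T [ 0.02  0.   -0.05] open 1.001 t 0.7 j6 -14.8
```

Call:
jog_arm(deltas=[{"xyz": [2, 1, 0.5], "roll": -3}, {"xyz": [6, 3, 1.5], "roll": -8}, {"xyz": [10.3, 5.2, 2.6], "roll": -13}, {"xyz": [14.6, 7.4, 3.8], "roll": -18}, {"xyz": [18.9, 9.6, 4.9], "roll": -24}, {"xyz": [23.2, 11.8, 6], "roll": -30}, {"xyz": [27.5, 14, 7.2], "roll": -36}, {"xyz": [31.8, 16.2, 8.3], "roll": -42}, {"xyz": [36.1, 18.4, 9.5], "roll": -48}, {"xyz": [39.5, 20.2, 10.5], "roll": -53.5}], fingers=0.5, grip_force=40)

```text
time: 1.7
eef_pos: [0.5225, 0.2496, 0.2993]
tcp_rot: [0.0, 0.96, 0.28, 0.0]
wrist_force: [0.6, 1.5, -0.4]
opening: 0.499
```

```bash
python3 -c "
from h import *
go(549.3,219.2,290,32.3)"
```

```text
xyz cm [0.63 4.   0.93] roll 0.19 | pos [522.5 249.6 299.3] yaw 32.49 tilt [ 0.0001 -0.0001] F [ 0.6  1.5 -0.4] T [ 0.07 -0.07  0.02] open 0.499 t 1.7 j6 80.9
```

Call:
jog_arm(deltas=[{"xyz": [0.3, 1.5, 0.3], "roll": 0}, {"xyz": [0.6, 3.2, 0.7], "roll": 0}, {"xyz": [0.6, 4, 0.9], "roll": 0}, {"xyz": [0.6, 4, 0.9], "roll": 0}, {"xyz": [0.6, 4, 0.9], "roll": 0}])

```text
time: 2.2
eef_pos: [0.5472, 0.2217, 0.291]
tcp_rot: [-0.0, 0.96, 0.278, 0.0]
wrist_force: [-0.6, -0.8, 0.1]
opening: 0.501
```

```bash
python3 -c "
from h import *
go(549.3,219.2,205,32.3)
for c in ['top','side']:
    im,d=env.grab_frame(c); save(c+'1',im)
f=cv2.imread('pics/side1.png')[270:400,230:400]
cv2.imwrite('pics/v4.png',cv2.resize(f,None,fx=4,fy=4,interpolation=cv2.INTER_CUBIC))"
```

```text
xyz cm [0.04 0.32 8.6 ] roll 0.03 | pos [547.2 221.7 291. ] yaw 32.33 tilt [0.0003 0.0004] F [-0.6 -0.8  0.1] T [ 0.01 -0.02 -0.02] open 0.501 t 2.2 j6 84.6
```

View pics/v4.png

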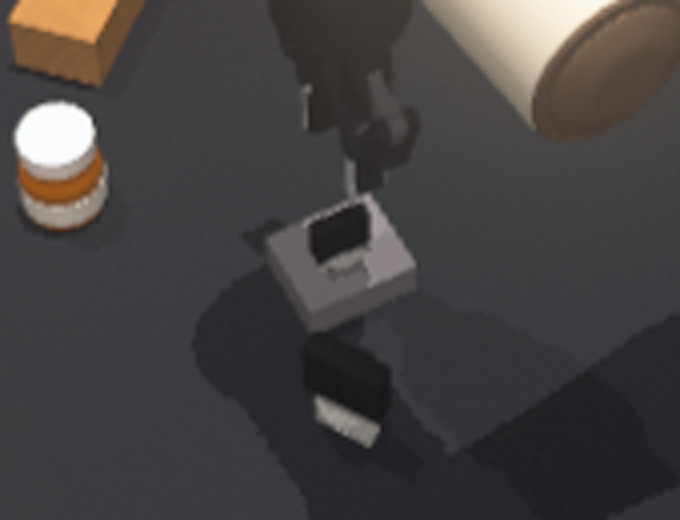

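The crop shows the smaller anchor in the grey block (at 340,235), with the gripper above it. The bigger loose anchor (345,385) is separate. I descend onto the one in the block.

Call:
jog_arm(deltas=[{"xyz": [0, 0.3, 2]}, {"xyz": [0, 0.3, 4]}, {"xyz": [0, 0.3, 5.5]}, {"xyz": [0, 0.3, 6.8]}, {"xyz": [0, 0.3, 7.8]}, {"xyz": [0, 0.3, 8.3]}, {"xyz": [0, 0.3, 8.6]}, {"xyz": [0, 0.3, 8.6]}, {"xyz": [0, 0.3, 8.6]}])

```text
invalid input at $.deltas[0]: expected keys xyz, roll
```

```bash
python3 -c "
from h import *
go(549.3,219.2,204.5,32.3)"
```

```text
xyz cm [0.03 0.35 8.67] roll 0.08 | pos [547.1 221.9 291.2] yaw 32.38 tilt [0.0006 0.0005] F [-0.  -0.1  1. ] T [ 0.02 -0.03 -0.  ] open 0.499 t 2.3 j6 84.6
```

Call:
jog_arm(deltas=[{"xyz": [0, 0.3, 2], "roll": 0}, {"xyz": [0, 0.3, 4], "roll": 0}, {"xyz": [0, 0.3, 5.5], "roll": 0}, {"xyz": [0, 0.3, 6.8], "roll": 0}, {"xyz": [0, 0.3, 7.8], "roll": 0}, {"xyz": [0, 0.3, 8.3], "roll": 0}, {"xyz": [0, 0.3, 8.6], "roll": 0}, {"xyz": [0, 0.3, 8.6], "roll": 0}, {"xyz": [0, 0.3, 8.6], "roll": 0}])

```text
time: 3.2
eef_pos: [0.5494, 0.2186, 0.2053]
tcp_rot: [-0.0, 0.96, 0.278, 0.001]
wrist_force: [0.5, -0.5, -0.1]
opening: 0.5
```

```bash
python3 -c "
from h import *
go(549.3,219.2,204.5,32.3)"
```

```text
xyz cm [ 0.02 -0.05  0.08] roll 0.02 | pos [549.4 218.6 205.3] yaw 32.32 tilt [0.001  0.0006] F [ 0.5 -0.5 -0.1] T [-0.07 -0.05  0.  ] open 0.5 t 3.2 j6 84.9
```

Call:
jog_arm(deltas=[{"xyz": [0, 0, 0.05], "roll": 0}, {"xyz": [0, 0, 0.05], "roll": 0}, {"xyz": [0, 0, 0.05], "roll": 0}, {"xyz": [0, 0, 0.05], "roll": 0}, {"xyz": [0, 0, 0.05], "roll": 0}, {"xyz": [0, 0, 0.05], "roll": 0}, {"xyz": [0, 0, 0.05], "roll": 0}, {"xyz": [0, 0, 0.05], "roll": 0}], fingers=0.0, grip_force=50)

```text
time: 4.0
eef_pos: [0.5494, 0.2186, 0.2047]
tcp_rot: [-0.0, 0.96, 0.278, 0.0]
wrist_force: [-0.8, 0.5, 4.5]
opening: 0.134
```

```bash
python3 -c "
from h import *
go(549.3,219.2,204.5,32.3)"
```

```text
xyz cm [ 0.03 -0.05  0.02] roll 0.02 | pos [549.4 218.6 204.7] yaw 32.32 tilt [0.0007 0.0003] F [-0.8  0.5  4.5] T [-0.07  0.25 -0.02] open 0.134 t 4.0 j6 84.9
```

Call:
jog_arm(deltas=[{"xyz": [0, 0, -0.5], "roll": 0}, {"xyz": [0, 0, -1.2], "roll": 0}, {"xyz": [0, 0, -2.2], "roll": 0}, {"xyz": [0, 0, -3.5], "roll": 0}, {"xyz": [0, 0, -5], "roll": 0}, {"xyz": [0, 0, -6.5], "roll": 0}, {"xyz": [0, 0, -8], "roll": 0}, {"xyz": [0, 0, -8.6], "roll": 0}])

```text
time: 4.8
eef_pos: [0.5495, 0.2187, 0.2929]
tcp_rot: [-0.001, 0.96, 0.278, 0.002]
wrist_force: [-0.2, 0.3, -0.8]
opening: 0.135
```

```bash
python3 -c "
from h import *
go(488.6,-205.5,290,-71)"
```

```text
xyz cm [-27.84  32.58   0.17] roll 103.33 | pos [549.5 218.7 292.9] yaw 32.33 tilt [0.0035 0.0021] F [-0.2  0.3 -0.8] T [ 0.04 -0.08 -0.04] open 0.135 t 4.8 j6 84.9
```

Call:
jog_arm(deltas=[{"xyz": [-1, 1.2, 0], "roll": 4}, {"xyz": [-3, 3.6, 0], "roll": 11}, {"xyz": [-5.8, 6.8, 0], "roll": 19}, {"xyz": [-8.8, 10.2, 0], "roll": 27}, {"xyz": [-11.8, 13.7, 0], "roll": 35}, {"xyz": [-14.8, 17.2, 0], "roll": 43}, {"xyz": [-17.8, 20.8, 0], "roll": 51}, {"xyz": [-20.8, 24.2, 0], "roll": 59}, {"xyz": [-23.6, 27.5, 0], "roll": 67}, {"xyz": [-25.8, 30, 0], "roll": 74}])

```text
time: 5.8
eef_pos: [0.4907, -0.1751, 0.2905]
tcp_rot: [-0.0, 0.933, -0.359, 0.0]
wrist_force: [0.8, -0.1, -0.8]
opening: 0.132
```

```bash
python3 -c "
from h import *
go(488.6,-205.5,290,-71)"
```

```text
xyz cm [1.88 2.4  0.05] roll 28.93 | pos [ 490.7 -175.1  290.5] yaw -42.07 tilt [0.0001 0.    ] F [ 0.8 -0.1 -0.8] T [ 0.03 -0.1  -0.02] open 0.132 t 5.8 j6 49.7
```

Call:
jog_arm(deltas=[{"xyz": [0.5, 0.7, 0], "roll": 7}, {"xyz": [1, 1.4, 0], "roll": 14}, {"xyz": [1.5, 2, 0], "roll": 21}, {"xyz": [1.8, 2.3, 0], "roll": 26}, {"xyz": [1.8, 2.3, 0], "roll": 29}, {"xyz": [1.8, 2.3, 0], "roll": 29}, {"xyz": [1.8, 2.3, 0], "roll": 29}, {"xyz": [1.8, 2.3, 0], "roll": 29}])

```text
time: 6.6
eef_pos: [0.4896, -0.202, 0.2903]
tcp_rot: [-0.0, 0.816, -0.578, 0.0]
wrist_force: [0.1, -0.6, -1.3]
opening: 0.131
```

```bash
python3 -c "
from h import *
go(488.6,-205.5,240,-71)
for c in ['top','side']:
    im,d=env.grab_frame(c); save(c+'2',im); np.savez(c+'2',im=im,d=d)
f=cv2.imread('pics/side2.png')[110:270,260:480]
cv2.imwrite('pics/v5.png',cv2.resize(f,None,fx=3.6,fy=3.6,interpolation=cv2.INTER_CUBIC))"
```

```text
xyz cm [0.3  0.22 5.03] roll 0.37 | pos [ 489.6 -202.   290.3] yaw -70.63 tilt [0.0001 0.    ] F [ 0.1 -0.6 -1.3] T [-0.03 -0.04  0.02] open 0.131 t 6.6 j6 24.2
```

View pics/v5.png

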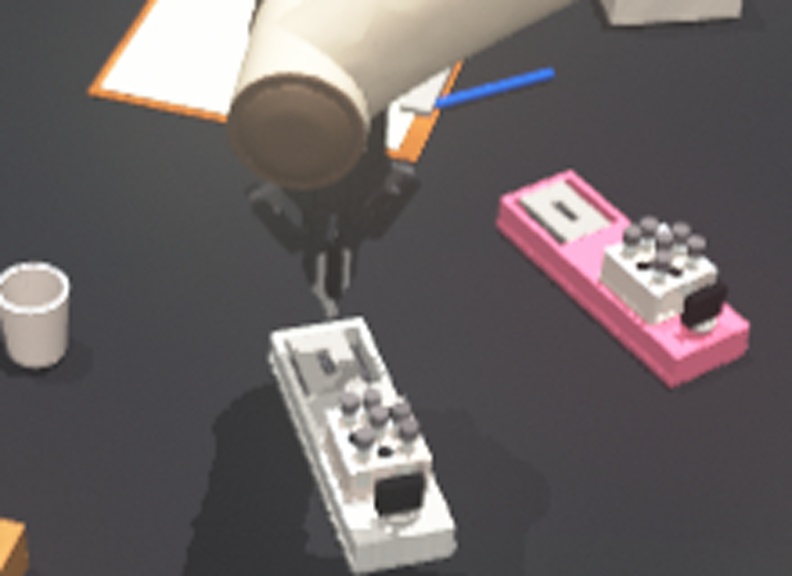

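Call:
jog_arm(deltas=[{"xyz": [0.1, 0.1, 1], "roll": 0.4}, {"xyz": [0.2, 0.2, 2.3], "roll": 0.4}, {"xyz": [0.35, 0.2, 3.6], "roll": 0.4}, {"xyz": [0.35, 0.2, 4.6], "roll": 0.4}, {"xyz": [0.35, 0.2, 5.2], "roll": 0.4}, {"xyz": [0.35, 0.2, 5.2], "roll": 0.4}, {"xyz": [0.35, 0.2, 5.2], "roll": 0.4}])

```text
time: 7.4
eef_pos: [0.4891, -0.2061, 0.2383]
tcp_rot: [0.0, 0.814, -0.581, 0.0]
wrist_force: [-0.1, -0.1, -1.3]
opening: 0.127
```

```bash
python3 -c "
from h import *
go(488.4,-206,233,-71)
im,d=env.grab_frame('side'); np.savez('side3',im=im,d=d); P=cloud('side',d)
im=im[170:240,310:410]
save('v6',cv2.resize(im,None,fx=8,fy=8,interpolation=cv2.INTER_CUBIC))"
```

```text
xyz cm [-0.03  0.07  0.53] roll -0.07 | pos [ 489.1 -206.1  238.3] yaw -71.07 tilt [ 0.0002 -0.0002] F [-0.1 -0.1 -1.3] T [-0.01  0.03 -0.02] open 0.127 t 7.4 j6 24.2
```

View pics/v6.png

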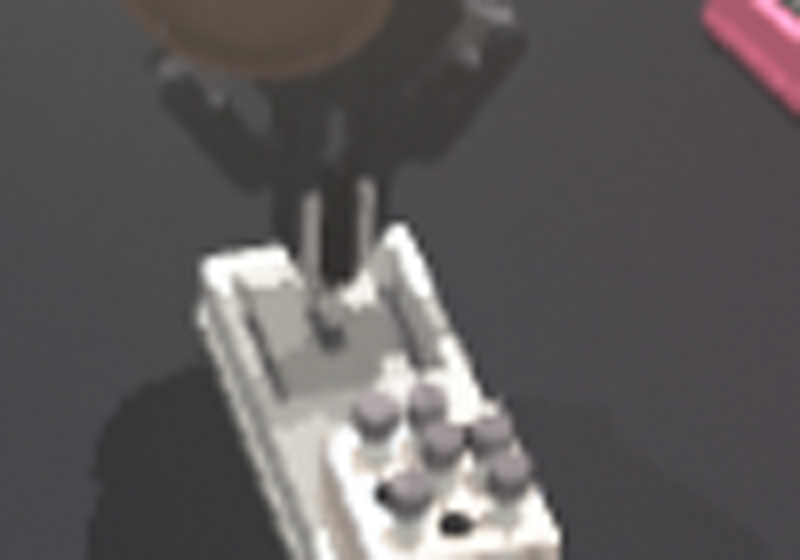

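The foot hangs over the slot (foot around 325,320, slot opening at 330,335), but the image is too coarse to judge the fit. From here I feel it down in small steps.

Call:
jog_arm(deltas=[{"xyz": [-0.03, 0.06, 0.2], "roll": 0}, {"xyz": [-0.03, 0.06, 0.4], "roll": 0}, {"xyz": [-0.03, 0.06, 0.5], "roll": 0}, {"xyz": [-0.03, 0.06, 0.6], "roll": 0}, {"xyz": [-0.03, 0.06, 0.65], "roll": 0}, {"xyz": [-0.03, 0.06, 0.65], "roll": 0}])

```text
time: 8.05
eef_pos: [0.4883, -0.206, 0.2316]
tcp_rot: [0.0, 0.814, -0.581, -0.0]
wrist_force: [1.1, -0.7, -1.2]
opening: 0.13
```

Call:
jog_arm(deltas=[{"xyz": [0, 0, 0.05], "roll": 0}, {"xyz": [0, 0, 0.1], "roll": 0}, {"xyz": [0, 0, 0.12], "roll": 0}, {"xyz": [0, 0, 0.12], "roll": 0}])

```text
time: 8.45
eef_pos: [0.4883, -0.206, 0.2305]
tcp_rot: [-0.0, 0.814, -0.581, 0.0]
wrist_force: [-0.5, 0.4, -1.2]
opening: 0.134
```

```bash
python3 -c "
from h import *
go(488.4,-206,231,-71)"
```

```text
xyz cm [ 0.   -0.01 -0.05] roll -0.09 | pos [ 488.3 -206.   230.5] yaw -71.09 tilt [ 0.0002 -0.    ] F [-0.5  0.4 -1.2] T [-0.03 -0.03 -0.02] open 0.134 t 8.45 j6 24.2
```

Underside is at about z 31.8 with no contact. I go down a millimetre at a time.

Call:
jog_arm(deltas=[{"xyz": [0, 0, 0.05], "roll": 0}, {"xyz": [0, 0, 0.1], "roll": 0}, {"xyz": [0, 0, 0.1], "roll": 0}])

```text
time: 8.75
eef_pos: [0.4883, -0.2059, 0.2295]
tcp_rot: [-0.0, 0.814, -0.581, 0.0]
wrist_force: [0.4, 0.6, -0.8]
opening: 0.128
```

Call:
jog_arm(deltas=[{"xyz": [0, 0, 0.05], "roll": 0}, {"xyz": [0, 0, 0.05], "roll": 0}, {"xyz": [0, 0, 0.05], "roll": 0}])

```text
time: 9.05
eef_pos: [0.4883, -0.206, 0.229]
tcp_rot: [-0.0, 0.814, -0.581, 0.0]
wrist_force: [0.8, 0.1, -1.2]
opening: 0.127
```

Call:
jog_arm(deltas=[{"xyz": [0, 0, 0.05], "roll": 0}, {"xyz": [0, 0, 0.1], "roll": 0}, {"xyz": [0, 0, 0.1], "roll": 0}])

```text
time: 9.35
eef_pos: [0.4883, -0.206, 0.228]
tcp_rot: [-0.0, 0.814, -0.581, 0.0]
wrist_force: [0.7, 0.7, -0.7]
opening: 0.132
```

Call:
jog_arm(deltas=[{"xyz": [0, 0, 0.05], "roll": 0}, {"xyz": [0, 0, 0.1], "roll": 0}, {"xyz": [0, 0, 0.1], "roll": 0}])

```text
time: 9.65
eef_pos: [0.4883, -0.206, 0.227]
tcp_rot: [-0.0, 0.814, -0.581, 0.0]
wrist_force: [-0.3, -0.4, -1.4]
opening: 0.13
```

```bash
python3 -c "
from h import *
go(488.4,-206,225,-71)"
```

```text
xyz cm [ 0.   -0.01  0.2 ] roll -0.09 | pos [ 488.3 -206.   227. ] yaw -71.09 tilt [ 0.0001 -0.    ] F [-0.3 -0.4 -1.4] T [-0.01 -0.18 -0.01] open 0.13 t 9.65 j6 24.2
```

The foot is in the slot with no contact force. I feel both slot walls along rail x (tool y) to centre it.

Call:
jog_arm(deltas=[{"xyz": [0, 0.04, 0], "roll": 0}, {"xyz": [0, 0.08, 0], "roll": 0}, {"xyz": [0, 0.08, 0], "roll": 0}])

```text
time: 9.95
eef_pos: [0.4879, -0.2061, 0.2271]
tcp_rot: [-0.0, 0.814, -0.581, 0.001]
wrist_force: [2.5, 0.9, -1.3]
opening: 0.132
```

Call:
jog_arm(deltas=[{"xyz": [0, 0.04, 0], "roll": 0}, {"xyz": [0, 0.04, 0], "roll": 0}, {"xyz": [0, 0.04, 0], "roll": 0}])

```text
time: 10.25
eef_pos: [0.4878, -0.2062, 0.2272]
tcp_rot: [-0.001, 0.814, -0.581, 0.001]
wrist_force: [4.0, 1.9, -3.6]
opening: 0.133
```

Call:
jog_arm(deltas=[{"xyz": [0, -0.08, 0], "roll": 0}, {"xyz": [0, -0.16, 0], "roll": 0}, {"xyz": [0, -0.2, 0], "roll": 0}, {"xyz": [0, -0.2, 0], "roll": 0}])

```text
time: 10.65
eef_pos: [0.4886, -0.2059, 0.227]
tcp_rot: [0.0, 0.814, -0.581, -0.001]
wrist_force: [1.6, -0.4, -1.5]
opening: 0.129
```

Call:
jog_arm(deltas=[{"xyz": [0, -0.04, 0], "roll": 0}, {"xyz": [0, -0.08, 0], "roll": 0}, {"xyz": [0, -0.08, 0], "roll": 0}, {"xyz": [0, -0.08, 0], "roll": 0}])

```text
time: 11.05
eef_pos: [0.4895, -0.2055, 0.2268]
tcp_rot: [0.0, 0.814, -0.581, -0.0]
wrist_force: [0.4, 0.1, -1.0]
opening: 0.129
```

Call:
jog_arm(deltas=[{"xyz": [0, -0.04, 0], "roll": 0}, {"xyz": [0, -0.06, 0], "roll": 0}, {"xyz": [0, -0.06, 0], "roll": 0}, {"xyz": [0, -0.06, 0], "roll": 0}])

```text
time: 11.45
eef_pos: [0.4903, -0.2053, 0.227]
tcp_rot: [0.0, 0.814, -0.581, -0.0]
wrist_force: [-0.5, 0.7, -1.1]
opening: 0.132
```

Call:
jog_arm(deltas=[{"xyz": [0, -0.04, 0], "roll": 0}, {"xyz": [0, -0.05, 0], "roll": 0}, {"xyz": [0, -0.05, 0], "roll": 0}, {"xyz": [0, -0.05, 0], "roll": 0}])

```text
time: 11.85
eef_pos: [0.4907, -0.2051, 0.227]
tcp_rot: [0.0, 0.814, -0.581, -0.0]
wrist_force: [-1.2, -0.6, -0.7]
opening: 0.131
```

```bash
python3 -c "
from h import *
go(489.0,-205.7,225,-71)"
```

```text
xyz cm [0.   0.18 0.2 ] roll -0.09 | pos [ 490.7 -205.1  227. ] yaw -71.09 tilt [-0.0003  0.    ] F [-1.2 -0.6 -0.7] T [-0.07  0.11  0.02] open 0.131 t 11.85 j6 24.1
```

Walls are felt at x of about 488.0 and 490.5, so the centre is about 489.25. I move there and press down.

Call:
jog_arm(deltas=[{"xyz": [0, 0.08, 0], "roll": 0}, {"xyz": [0, 0.16, 0.1], "roll": 0}, {"xyz": [0, 0.16, 0.2], "roll": 0}, {"xyz": [0, 0.16, 0.3], "roll": 0}, {"xyz": [0, 0.16, 0.4], "roll": 0}, {"xyz": [0, 0.16, 0.4], "roll": 0}])

```text
time: 12.45
eef_pos: [0.4893, -0.2056, 0.2228]
tcp_rot: [0.0, 0.814, -0.581, -0.0]
wrist_force: [-0.8, 0.3, -1.5]
opening: 0.131
```

Call:
jog_arm(deltas=[{"xyz": [0, 0, 0.1], "roll": 0}, {"xyz": [0, 0, 0.2], "roll": 0}, {"xyz": [0, 0, 0.3], "roll": 0}, {"xyz": [0, 0, 0.3], "roll": 0}, {"xyz": [0, 0, 0.3], "roll": 0}])

```text
time: 12.95
eef_pos: [0.4893, -0.2056, 0.2203]
tcp_rot: [-0.0, 0.814, -0.581, 0.0]
wrist_force: [-1.3, 0.7, 4.6]
opening: 0.128
```

```bash
python3 -c "
from h import *
go(489.25,-205.6,216,-71)"
```

```text
xyz cm [-0.    0.01  0.43] roll -0.08 | pos [ 489.3 -205.6  220.3] yaw -71.08 tilt [ 0.0002 -0.0001] F [-1.3  0.7  4.6] T [0.24 0.47 0.02] open 0.128 t 12.95 j6 24.2
```

Call:
jog_arm(deltas=[{"xyz": [0, 0, 0.1], "roll": 0}, {"xyz": [0, 0, 0.2], "roll": 0}, {"xyz": [0, 0, 0.3], "roll": 0}, {"xyz": [0, 0, 0.4], "roll": 0}, {"xyz": [0, 0, 0.4], "roll": 0}, {"xyz": [0, 0, 0.4], "roll": 0}])

```text
time: 13.55
eef_pos: [0.4894, -0.2056, 0.2166]
tcp_rot: [0.0, 0.814, -0.581, 0.0]
wrist_force: [-2.1, 2.3, 7.9]
opening: 0.128
```

```bash
python3 -c "
from h import *
go(489.25,-205.6,216,-71)"
```

```text
xyz cm [-0.01  0.01  0.06] roll -0.07 | pos [ 489.4 -205.6  216.6] yaw -71.07 tilt [ 0.0002 -0.0002] F [-2.1  2.3  7.9] T [0.32 0.74 0.01] open 0.128 t 13.55 j6 24.2
```

Spring force is about 9 N, so the underside is at about 17.7 mm. I start the clockwise turn slowly (+roll), easing 0.4 mm off the slight side contact.

Call:
jog_arm(deltas=[{"xyz": [-0.04, 0, 0], "roll": 0}, {"xyz": [-0.04, 0, 0], "roll": 3}, {"xyz": [-0.04, 0, 0], "roll": 6}, {"xyz": [-0.04, 0, 0], "roll": 9}, {"xyz": [-0.04, 0, 0], "roll": 12}, {"xyz": [-0.04, 0, 0], "roll": 15}, {"xyz": [-0.04, 0, 0], "roll": 15}])

```text
time: 14.25
eef_pos: [0.4902, -0.2055, 0.2171]
tcp_rot: [-0.001, 0.731, -0.683, 0.002]
wrist_force: [-1.0, 0.6, 6.6]
opening: 0.133
```

```bash
python3 -c "
from h import *
go(489.25,-205.6,216.6,-161)"
```

```text
xyz cm [0.01 0.09 0.05] roll 74.91 | pos [ 490.2 -205.5  217.1] yaw -86.09 tilt [ 0.0035 -0.001 ] F [-1.   0.6  6.6] T [-0.01  0.23 -0.09] open 0.133 t 14.25 j6 9.1
```

Call:
jog_arm(deltas=[{"xyz": [0, 0, 0.03], "roll": 3}, {"xyz": [0, 0, 0.03], "roll": 6}, {"xyz": [0, 0, 0.03], "roll": 9}, {"xyz": [0, 0, 0.03], "roll": 12}, {"xyz": [0, 0, 0.03], "roll": 16}, {"xyz": [0, 0, 0.03], "roll": 20}, {"xyz": [0, 0, 0.03], "roll": 20}, {"xyz": [0, 0, 0.03], "roll": 20}])

```text
time: 15.05
eef_pos: [0.4904, -0.2055, 0.217]
tcp_rot: [0.001, -0.602, 0.799, -0.002]
wrist_force: [0.1, -1.1, 7.1]
opening: 0.133
```

```bash
python3 -c "
from h import *
go(489.25,-205.6,216.6,-161)"
```

```text
xyz cm [0.04 0.11 0.04] roll 54.96 | pos [ 490.4 -205.5  217. ] yaw -106.04 tilt [ 0.0047 -0.0012] F [ 0.1 -1.1  7.1] T [-0.05 -0.   -0.03] open 0.133 t 15.05 j6 -10.9
```

Call:
jog_arm(deltas=[{"xyz": [0.03, 0.05, 0.03], "roll": 3}, {"xyz": [0.03, 0.1, 0.03], "roll": 6}, {"xyz": [0.03, 0.1, 0.03], "roll": 9}, {"xyz": [0.03, 0.1, 0.03], "roll": 12}, {"xyz": [0.03, 0.1, 0.03], "roll": 16}, {"xyz": [0.03, 0.1, 0.03], "roll": 20}, {"xyz": [0.03, 0.1, 0.03], "roll": 20}, {"xyz": [0.03, 0.1, 0.03], "roll": 20}])

```text
time: 15.85
eef_pos: [0.4897, -0.2055, 0.2168]
tcp_rot: [0.002, -0.454, 0.891, -0.002]
wrist_force: [0.1, -0.2, 7.7]
opening: 0.127
```

```bash
python3 -c "
from h import *
go(489.25,-205.6,216.6,-161);print(np.round(np.degrees(env.observe()['joints']),2))"
```

```text
xyz cm [0.03 0.03 0.02] roll 34.97 | pos [ 489.7 -205.5  216.8] yaw -126.03 tilt [ 0.0054 -0.0014] F [ 0.1 -0.2  7.7] T [-0.12 -0.05 -0.1 ] open 0.127 t 15.85 j6 -30.9
[ -5.24  25.43 -26.     0.08 -38.25 -30.85]
```

Call:
jog_arm(deltas=[{"xyz": [0.02, 0.05, 0], "roll": 3}, {"xyz": [0.04, 0.08, 0], "roll": 6}, {"xyz": [0.04, 0.08, 0], "roll": 10}, {"xyz": [0.04, 0.08, 0], "roll": 14}, {"xyz": [0.04, 0.08, 0], "roll": 18}, {"xyz": [0.04, 0.08, 0], "roll": 22}, {"xyz": [0.04, 0.08, 0], "roll": 26}, {"xyz": [0.04, 0.08, 0], "roll": 26}, {"xyz": [0.04, 0.08, 0], "roll": 26}])

```text
time: 16.75
eef_pos: [0.4887, -0.2054, 0.2168]
tcp_rot: [0.002, -0.242, 0.97, -0.001]
wrist_force: [0.5, 0.8, 6.5]
opening: 0.132
```

```bash
python3 -c "
from h import *
go(489.25,-205.6,216.6,-161)"
```

```text
xyz cm [-0.04 -0.04  0.02] roll 8.97 | pos [ 488.7 -205.4  216.8] yaw -152.03 tilt [ 0.0053 -0.0014] F [0.5 0.8 6.5] T [-0.15 -0.1  -0.01] open 0.132 t 16.75 j6 -56.9
```

Call:
jog_arm(deltas=[{"xyz": [0, 0, 0.03], "roll": 2}, {"xyz": [0, 0, 0.05], "roll": 4}, {"xyz": [0, 0, 0.05], "roll": 6}, {"xyz": [0, 0, 0.05], "roll": 8}, {"xyz": [0, 0, 0.05], "roll": 9}, {"xyz": [0, 0, 0.05], "roll": 9}])

```text
time: 17.35
eef_pos: [0.4887, -0.2054, 0.2163]
tcp_rot: [0.002, -0.165, 0.986, -0.001]
wrist_force: [-0.1, -1.6, 7.4]
opening: 0.129
```

Call:
jog_arm(deltas=[{"xyz": [0, 0, 0], "roll": 1}, {"xyz": [0, 0, 0], "roll": 2}, {"xyz": [0, 0, 0], "roll": 2}])

```text
time: 17.65
eef_pos: [0.4887, -0.2054, 0.2163]
tcp_rot: [0.002, -0.148, 0.989, -0.001]
wrist_force: [-0.1, -0.4, 8.3]
opening: 0.135
```

```bash
python3 -c "
from h import *
go(489.25,-205.6,216.6,-161)"
```

```text
xyz cm [-0.05 -0.03 -0.03] roll -2.03 | pos [ 488.7 -205.4  216.3] yaw -163.03 tilt [ 0.0051 -0.0015] F [-0.1 -0.4  8.3] T [-0.09 -0.04  0.01] open 0.135 t 17.65 j6 -67.9
```

Now 92° with no stop yet. I continue in 2° steps, watching the torque.

Call:
jog_arm(deltas=[{"xyz": [0, 0, 0], "roll": 1}, {"xyz": [0, 0, 0], "roll": 2}, {"xyz": [0, 0, 0], "roll": 2}])

```text
time: 17.95
eef_pos: [0.4887, -0.2054, 0.2163]
tcp_rot: [0.002, -0.13, 0.991, -0.001]
wrist_force: [0.1, -0.8, 7.4]
opening: 0.131
```

```bash
python3 -c "
from h import *
go(489.25,-205.6,216.6,-161)"
```

```text
xyz cm [-0.05 -0.03 -0.03] roll -4.03 | pos [ 488.7 -205.4  216.3] yaw -165.03 tilt [ 0.0051 -0.0015] F [ 0.1 -0.8  7.4] T [-0.09  0.02  0.04] open 0.131 t 17.95 j6 -69.9
```

Call:
jog_arm(deltas=[{"xyz": [0, 0, 0], "roll": 1}, {"xyz": [0, 0, 0], "roll": 2}, {"xyz": [0, 0, 0], "roll": 2}])

```text
time: 18.25
eef_pos: [0.4887, -0.2054, 0.2163]
tcp_rot: [0.002, -0.113, 0.994, -0.001]
wrist_force: [0.7, -0.1, 7.2]
opening: 0.13
```

```bash
python3 -c "
from h import *
go(489.25,-205.6,216.6,-161)"
```

```text
xyz cm [-0.05 -0.03 -0.03] roll -6.03 | pos [ 488.7 -205.4  216.3] yaw -167.03 tilt [ 0.0051 -0.0015] F [ 0.7 -0.1  7.2] T [-0.12  0.1  -0.01] open 0.13 t 18.25 j6 -71.9
```

Call:
jog_arm(deltas=[{"xyz": [0, 0, 0], "roll": 1}, {"xyz": [0, 0, 0], "roll": 2}, {"xyz": [0, 0, 0], "roll": 2}])

```text
time: 18.55
eef_pos: [0.4887, -0.2053, 0.2163]
tcp_rot: [0.002, -0.096, 0.995, -0.001]
wrist_force: [0.3, -0.3, 8.4]
opening: 0.132
```

```bash
python3 -c "
from h import *
go(489.25,-205.6,216.6,-161)"
```

```text
xyz cm [-0.05 -0.04 -0.03] roll -8.01 | pos [ 488.7 -205.3  216.3] yaw -169.01 tilt [ 0.0051 -0.0014] F [ 0.3 -0.3  8.4] T [-0.01  0.05  0.09] open 0.132 t 18.55 j6 -73.9
```

Call:
jog_arm(deltas=[{"xyz": [0, 0, 0], "roll": 1}, {"xyz": [0, 0, 0], "roll": 2}, {"xyz": [0, 0, 0], "roll": 2}])

```text
time: 18.85
eef_pos: [0.4887, -0.2054, 0.2163]
tcp_rot: [0.002, -0.079, 0.997, -0.001]
wrist_force: [0.6, -0.3, 8.1]
opening: 0.133
```

```bash
python3 -c "
from h import *
go(489.25,-205.6,216.6,-161)
im,d=env.grab_frame('side'); np.savez('side4',im=im,d=d)
save('v7',cv2.resize(im[160:250,310:410],None,fx=6.6,fy=6.6,interpolation=cv2.INTER_CUBIC))"
```

```text
xyz cm [-0.05 -0.03 -0.03] roll -9.96 | pos [ 488.7 -205.4  216.3] yaw -170.96 tilt [ 0.0049 -0.0016] F [ 0.6 -0.3  8.1] T [0.   0.02 0.3 ] open 0.133 t 18.85 j6 -75.8
```

View pics/v7.png

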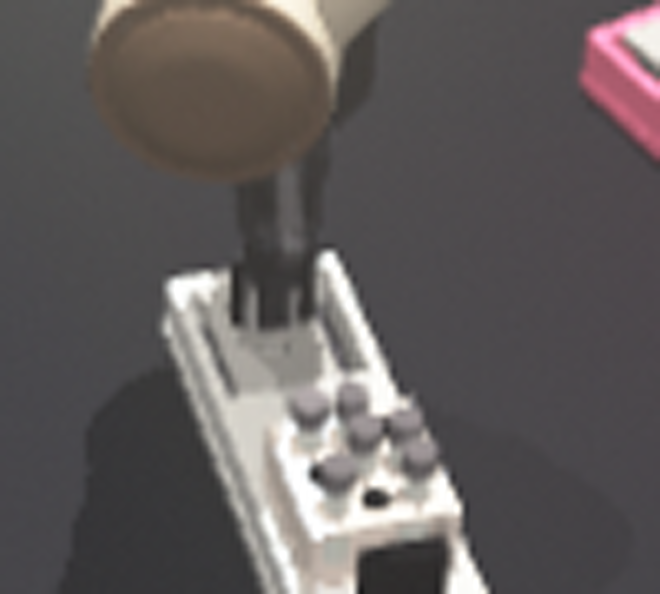

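The view shows the gripper turned across the base. Torque rose to 0.3 N·m at about 99°, so the stop is reached. I ease back 3° to unload it and let the anchor rise slowly.

Call:
jog_arm(deltas=[{"xyz": [0, 0, 0], "roll": -1}, {"xyz": [0, 0, 0], "roll": -2}, {"xyz": [0, 0, 0], "roll": -3}, {"xyz": [0, 0, 0], "roll": -3}])

```text
time: 19.3
eef_pos: [0.4887, -0.2053, 0.2163]
tcp_rot: [0.002, -0.104, 0.995, -0.001]
wrist_force: [-0.8, 0.8, 8.3]
opening: 0.129
```

```bash
python3 -c "
from h import *
go(489.25,-205.6,216.6,-161)"
```

```text
xyz cm [-0.05 -0.04 -0.03] roll -7.01 | pos [ 488.7 -205.3  216.3] yaw -168.01 tilt [ 0.0051 -0.0013] F [-0.8  0.8  8.3] T [ 0.05  0.01 -0.03] open 0.129 t 19.3 j6 -72.8
```

Call:
jog_arm(deltas=[{"xyz": [0, 0, -0.05], "roll": 0}, {"xyz": [0, 0, -0.1], "roll": 0}, {"xyz": [0, 0, -0.15], "roll": 0}, {"xyz": [0, 0, -0.2], "roll": 0}, {"xyz": [0, 0, -0.2], "roll": 0}])

```text
time: 19.8
eef_pos: [0.4887, -0.2053, 0.2181]
tcp_rot: [0.002, -0.104, 0.995, -0.001]
wrist_force: [1.0, 0.1, 6.5]
opening: 0.131
```

```bash
python3 -c "
from h import *
go(489.25,-205.6,216.6,-161)"
```

```text
xyz cm [-0.05 -0.04  0.15] roll -7.04 | pos [ 488.7 -205.3  218.1] yaw -168.04 tilt [ 0.0051 -0.0012] F [1.  0.1 6.5] T [-0.03 -0.09 -0.  ] open 0.131 t 19.8 j6 -72.9
```

Call:
jog_arm(deltas=[{"xyz": [0, 0, 0], "roll": -1}, {"xyz": [0, 0, 0], "roll": -2}, {"xyz": [0, 0, 0], "roll": -3}, {"xyz": [0, 0, -0.05], "roll": -3}, {"xyz": [0, 0, -0.1], "roll": -3}, {"xyz": [0, 0, -0.1], "roll": -3}])

```text
time: 20.4
eef_pos: [0.4886, -0.2053, 0.219]
tcp_rot: [0.002, -0.13, 0.991, -0.001]
wrist_force: [0.4, -0.6, 4.9]
opening: 0.132
```

```bash
python3 -c "
from h import *
go(489.25,-205.6,216.6,-161)"
```

```text
xyz cm [-0.05 -0.05  0.24] roll -4.04 | pos [ 488.6 -205.3  219. ] yaw -165.04 tilt [ 0.0048 -0.0011] F [ 0.4 -0.6  4.9] T [-0.01 -0.12 -0.03] open 0.132 t 20.4 j6 -69.9
```

Call:
jog_arm(deltas=[{"xyz": [0, 0, -0.05], "roll": 0}, {"xyz": [0, 0, -0.1], "roll": 0}, {"xyz": [0, 0, -0.1], "roll": 0}])

```text
time: 20.7
eef_pos: [0.4886, -0.2053, 0.2199]
tcp_rot: [0.002, -0.13, 0.991, -0.001]
wrist_force: [0.8, -1.1, 5.6]
opening: 0.128
```

```bash
python3 -c "
from h import *
go(489.25,-205.6,216.6,-161)"
```

```text
xyz cm [-0.06 -0.05  0.33] roll -4.04 | pos [ 488.6 -205.3  219.9] yaw -165.04 tilt [ 0.0047 -0.0011] F [ 0.8 -1.1  5.6] T [-0.04 -0.31  0.  ] open 0.128 t 20.7 j6 -69.9
```

Call:
jog_arm(deltas=[{"xyz": [0, 0, -0.04], "roll": 0}, {"xyz": [0, 0, -0.08], "roll": 0}, {"xyz": [0, 0, -0.08], "roll": 0}])

```text
time: 21.0
eef_pos: [0.4884, -0.2052, 0.2204]
tcp_rot: [0.002, -0.13, 0.992, -0.001]
wrist_force: [2.6, -0.5, 4.4]
opening: 0.133
```

```bash
python3 -c "
from h import *
go(489.25,-205.6,216.6,-161)"
```

```text
xyz cm [-0.07 -0.06  0.38] roll -4.05 | pos [ 488.4 -205.2  220.4] yaw -165.05 tilt [ 0.0041 -0.0008] F [ 2.6 -0.5  4.4] T [-0.25 -0.96  0.03] open 0.133 t 21.0 j6 -69.9
```

Contact with the plate's underside is starting, so the anchor is at lock height. I release it.

Call:
jog_arm(deltas=[{"xyz": [0, 0, 0], "roll": 0}, {"xyz": [0, 0, 0], "roll": 0}, {"xyz": [0, 0, 0], "roll": 0}, {"xyz": [0, 0, 0], "roll": 0}, {"xyz": [0, 0, 0], "roll": 0}, {"xyz": [0, 0, 0], "roll": 0}], fingers=0.45)

```text
time: 21.6
eef_pos: [0.4871, -0.2051, 0.2195]
tcp_rot: [-0.0, -0.13, 0.992, 0.0]
wrist_force: [0.8, 0.1, 0.1]
opening: 0.451
```

```bash
python3 -c "
from h import *
go(489.25,-205.6,300,-165)"
```

```text
xyz cm [-0.19 -0.1  -8.05] roll -0.09 | pos [ 487.1 -205.1  219.5] yaw -165.09 tilt [-0.0006  0.0001] F [0.8 0.1 0.1] T [-0.09 -0.03  0.  ] open 0.451 t 21.6 j6 -69.9
```

Call:
jog_arm(deltas=[{"xyz": [0, 0, -0.5], "roll": 0}, {"xyz": [0, 0, -1.5], "roll": 0}, {"xyz": [0, 0, -3], "roll": 0}, {"xyz": [0, 0, -5], "roll": 0}, {"xyz": [0, 0, -7.5], "roll": 0}, {"xyz": [0, 0, -10], "roll": 0}, {"xyz": [0, 0, -13], "roll": 0}, {"xyz": [0, 0, -15], "roll": 0}])

```text
time: 22.4
eef_pos: [0.4872, -0.2052, 0.3731]
tcp_rot: [0.002, -0.13, 0.992, -0.001]
wrist_force: [1.1, 0.5, -0.4]
opening: 0.448
```

```bash
python3 -c "
from h import *
go(420,100,400,-165)"
```

```text
xyz cm [-1.38 31.21 -2.75] roll -0.07 | pos [ 487.2 -205.2  373.1] yaw -165.07 tilt [ 0.004  -0.0009] F [ 1.1  0.5 -0.4] T [-0.02 -0.01  0.03] open 0.448 t 22.4 j6 -69.9
```

Next I move the arm aside so both cameras can see the base.

Call:
jog_arm(deltas=[{"xyz": [0, 1.5, -0.3], "roll": 0}, {"xyz": [-0.2, 4.5, -0.7], "roll": 0}, {"xyz": [-0.4, 8, -1.2], "roll": 0}, {"xyz": [-0.6, 12, -1.7], "roll": 0}, {"xyz": [-0.8, 16, -2], "roll": 0}, {"xyz": [-1, 20, -2.3], "roll": 0}, {"xyz": [-1.2, 24, -2.5], "roll": 0}, {"xyz": [-1.3, 28, -2.7], "roll": 0}, {"xyz": [-1.4, 30, -2.7], "roll": 0}, {"xyz": [-1.4, 31, -2.7], "roll": 0}])

```text
time: 23.4
eef_pos: [0.4198, 0.0996, 0.3966]
tcp_rot: [-0.0, -0.131, 0.991, 0.0]
wrist_force: [1.0, -0.5, -0.9]
opening: 0.45
```

```bash
python3 - <<'E'
from h import *
out=[]
for c in ['top','side']:
    im,d=env.grab_frame(c);P=cloud(c,d)
    o=(.488,-.2055)
    m=(np.hypot(P[...,0]-.489,P[...,1]+.2055)<.035)&(d>0)&(P[...,2]>.06)
    q=P[m]
    if len(q)>5:
        t=q[q[:,2]>.066]; print(c,len(q),'top z',np.round(np.percentile(q[:,2],[50,80,90])*1e3,1),cv2.minAreaRect((t[:,:2]*1000).astype('f4')))
    f=np.load(c+'0.npz');P0=cloud(c,f['d'])
    for nm,ctr in [('cup',(.735,-.239)),('carton',(.73,.036)),('jar',(.715,.172)),('big',(.535,.32))]:
        g=lambda P,d:np.round(np.mean(P[(d>0)&(P[...,2]>.02)&(np.hypot(P[...,0]-ctr[0],P[...,1]-ctr[1])<.07)],0)*1e3,1)
        print(nm,g(P0,f['d']),g(P,d))
    s={'top':im[220:310,290:430],'side':im[160:270,310:430]}[c]
    out.append(cv2.resize(s,(400,400*s.shape[0]//s.shape[1]),interpolation=cv2.INTER_CUBIC))
h=max(x.shape[0] for x in out)
save('v8',np.hstack([cv2.copyMakeBorder(x,0,h-x.shape[0],0,0,0) for x in out]))
E
```

```text
top 99 top z [73.8 75.6 76.2] ((486.7630615234375, -205.54197692871094), (35.57936477661133, 12.488420486450195), 14.102208137512207)
cup [ 729.3 -238.2   49.3] [ 729.2 -238.2   49.8]
carton [732.1  36.7  43.6] [732.1  36.7  43.5]
jar [717.9 172.9  55.1] [718.  173.   55.2]
big [534.6 313.1  55.5] [534.6 313.3  55.6]
side 82 top z [71.  74.4 75. ] ((488.0213928222656, -202.69920349121094), (35.164093017578125, 18.389074325561523), 14.797606468200684)
cup [ 726.9 -232.8   47.5] [ 727.  -232.9   47.5]
carton [734.4  47.4  41.8] [734.3  47.5  41.5]
jar [721.5 187.4  51.8] [721.4 187.6  52.1]
big [537.7 323.6  53.3] [537.7 323.2  53.2]
```

View pics/v8.png

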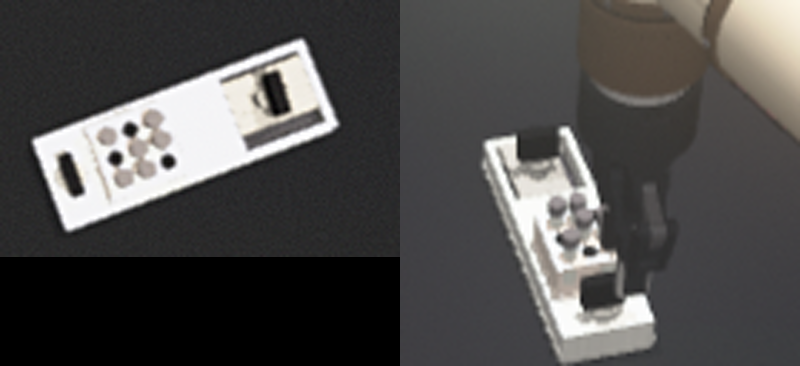

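The anchor stands across the base at lock height (wing top at 74 mm, as expected) and the other objects have not moved. One more numeric check covers the lean, compared with the fixed anchor, and whether the plate shifted.

```bash
python3 - <<'E'
from h import *
yaw=np.radians(19);c,s=np.cos(yaw),np.sin(yaw)
o=np.array([.4842,-.2075])
A={'ours':[], 'fixed':[]}
Rt=np.array([[c,s],[-s,c]])
for k in range(6):
    im,d=env.grab_frame('top');P=cloud('top',d)
    L=(P[...,:2]-o)@Rt.T
    for nm,y0 in [('ours',0),('fixed',.176)]:
        m=(np.abs(L[...,1]-y0)<.03)&(np.abs(L[...,0])<.035)&(P[...,2]>.068)&(d>0)
        A[nm].append(np.c_[L[m],P[m][:,2]]*1e3)
for nm in A:
    q=np.vstack(A[nm]);w=np.c_[q[:,:2]-q[:,:2].mean(0),np.ones(len(q))]
    k=np.linalg.lstsq(w,q[:,2],rcond=None)[0];r=cv2.minAreaRect(q[:,:2].astype('f4'))
    print(nm,len(q),'centre',np.round(r[0],1),np.round(r[1],1),round(r[2],1),'slope deg x,y',np.round(np.degrees(k[:2]),2),'z',round(k[2],1))
g=cv2.cvtColor(rectify('top',im,o,yaw,.032,(-48,48),(-50,50),4),cv2.COLOR_RGB2GRAY).astype(float)
g0=cv2.cvtColor(np.load('r_top.npy'),cv2.COLOR_RGB2GRAY).astype(float)
for n,G in [('before',g0),('after',g)]:
    d=np.gradient(cv2.GaussianBlur(G[285:315].mean(0)[:,None],(1,15),0)[:,0])
    print(n,[(round(k/4-48,1),int(np.sign(d[k]))) for k in range(8,len(d)-8) if abs(d[k])>1.5 and abs(d[k])==abs(d[k-6:k+7]).max()])
E
```

```text
ours 538 centre [3.1 0.8] [13.  35.7] 85.3 slope deg x,y [-0.42 -3.76] z 73.9
fixed 530 centre [ -2.9 164.4] [56.3 35.7] 1.1 slope deg x,y [-0.49 -4.29] z 72.3
before [(-40.8, 1), (-31.2, -1), (-18.8, 1), (27.2, -1), (31.5, 1), (39.2, -1)]
after [(-40.5, 1), (-31.2, -1), (-18.8, 1), (27.2, -1), (31.5, 1), (39.2, -1)]
```

```bash
python3 -c "
from rig import env
print(env.sign_off())"
```

```text
the job is handed in; nothing more can be done
None
```

The second anchor is locked in the base, standing upright, and I handed the job in at about 24 s of robot time. No verdict was reported.

**What I did**
- I took the 36 × 12 mm anchor from the grey block.
- I lowered it into the foot plate's slot with no contact force and felt both slot walls to centre it. The slot sits about +4.3 mm along the base's x.
- I pressed the foot down to about 17.7 mm against roughly 9 N.
- I turned it clockwise until the torque rose to 0.3 N·m, at about 99° on the gripper.
- I eased back about 5° so the foot would enter its groove freely, let it rise and released it.

**Last checks**
- **Height:** the wing top is at 73.9 mm, against 74 mm expected when locked.
- **Upright:** its lean along the base's x is under 0.5°. The slope across the thin wing reads −3.8°. The fixed anchor reads about the same (−4.3°), but its patch was contaminated by the tube rack. I put this reading down to measurement bias.
- **Plate and objects:** the plate has not moved, and the cup, carton, jar and larger anchor are where they were, within 0.5 mm.

**Where things disagreed**
- The anchor rests about 4.7° past the quarter turn, not hard on the stop, because of the ease-back.
- The gripper's 99° at the stop is about 1° more than the stated 98° maximum, which is within my angle error.
- While the foot was under load, the tool tilted about 0.3° and sat 1–2 mm off along x. Side forces were about 1 N during most of the turn, and reached 2–4 N pressing and releasing.
- The wing sits about 1.2 mm from the slot's middle along x, which is within the stem's play.

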